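# Clamp a copper busbar with a torque-limiting ratchet knob

## Robot

A 6-joint arm with a two-finger parallel gripper is mounted at the origin on the work surface. World frame = base frame: x ahead of the robot, y to its left, z up, the work surface at z = 0. Lengths are in m, angles in rad, forces in N, time in s.
With the tool pointing down it reaches from about 0.275 to 0.875 m from the base axis. Payload 12.5 kg.
Tool frame: the origin (TCP) lies on the centre line of the jaws, within the pads' length; the fingertips stand r.finger_overhang ahead of it and the grasp point (between the pads) lies 3 mm ahead of it (r.finger_overhang is the distance from the TCP to the fingertips, in m); z points along the fingers, y is the direction in which the jaws open and shut (so a half turn about z gives the same grasp; the last joint's range is limited). The gripper opens to 85 mm and grips with 20 to 120 N. Pads are 22 mm wide; open, the fingers measure 114 mm over their backs; the gripper's body (76 mm by 85 mm) begins 54 mm behind the grasp point. The pads swing forward as they close: fully open they stand 13 mm farther back than shut.
Start: joints at [-1.288, 0.351, 1.652, -0, 1.139, -0.085], TCP at [0.198, -0.513, 0.253] pointing down, gripper open.
Joint ranges: [-2.75, 2.75], [-0.79, 2.1], [0.01, 2.65], [-1.57, 4.71], [0.07, 3.14], [-2.87, 2.87]. Speed limits (rad/s): [2.22, 2.22, 2.79, 3.14, 3.14, 3.14].

## Interface

Orientations are given as a unit quaternion [x, y, z, w].
In Python, from cell import r, optics gives the robot as it stands. The module is installed in compiled form; this text tells all that it offers. Calls block until the motion is done:
- r.move_to(position, orientation): joint-space move of the TCP to a pose.
- r.move_linear(position, rot=None, vel=0.15): straight line of the TCP; rot=None keeps the orientation; vel is the mean speed in m/s.
- r.set_joints(angles): joint-space move.
- r.set_gripper(opening, squeeze=None): opening from 0.0 (shut) to 1.0 (fully open); squeeze is the grip in N (None keeps the last); returns when the fingers have stopped.
- r.sleep(seconds).
- r.inverse_kinematics(position, orientation): joint angles nearest the present ones, or None.
- optics.get_image(name): name is "side" or "top" or "wrist"; returns a dict with "pixels" (420x560x3 uint8, red, green, blue), "depth" (420x560 float32, m along the optical axis (not along the pixel's ray), 0 where there is no reading), "fx", "fy", "cx", "cy" (pixels), "camera_from_world" (4x4, takes a point from world to camera coordinates); the wrist camera has in their place "mount" (4x4, takes a point from camera to tool coordinates, whose origin is the TCP and whose axes are the flange's). Camera axes: x right, y down, z forward; pixel columns grow to the right and rows downward; lengths in m; the calibration is good to about 2 mm. A picture is of the moment at which its call begins: read the wrist's pose just before it.
A pose or a line that the arm cannot do raises r.PlanningError and nothing moves.
- r.hand_in(): hands the job in, once; it reports no verdict.
Readings, each from a call of its own:
- r.current_t(): time.
- r.current_q(): joint angles.
- r.current_qvel(): joint speeds.
- r.current_effort(): joint torques, N m.
- r.current_tool_pos(): TCP position.
- r.current_ee_rot(): TCP orientation.
- r.current_contact_force(): force on the tool from outside, world axes, zero at the start.
- r.current_torque(): the same for the moment, N m.
- r.current_opening(): opening from 0.0 (shut) to 1.0 (fully open).
Only numpy, scipy, OpenCV 4.12 (cv2) and the standard library are available. Lean on these libraries where they do the work, as an engineer would, in place of code of your own. Each camera call takes 0.05 s, during which the arm holds its last target. There are 200 camera calls.

## Task

Gently push the copper bar along its channel in the terminal clamp until it is fully home against the backstop, without ramming it. Then turn the clamp's ratchet knob clockwise until the screw is tight and the knob slips and clicks at its set torque: at least one full click (a twelfth of a turn of slip), no more than three. Let go, with the bar still home and held by the pad, and leave the capacitor, the copper bracket and the hex driver that lie between clamp and power module where they are.

Things in the scene. Friction and masses are not known exactly. Their poses are not given: they have to be found in the camera images.
- clamp: Terminal clamp fixed to the bench: steel bed 195 x 84 x 15 mm (x -120 to +75 mm), an aluminium C-frame over its far end (bridge x -23 to +71 mm, 49 to 62 mm above the bench), a round black knob on top. Origin on the upright screw axis at bench level; x is the way the bar slides home. Two 7 mm high rails (x -75 to +30 mm) form a channel 36 mm wide about y = 0.
- backstop: Black block closing the channel, 36 mm wide, 24 mm high. Origin: bottom centre of the face that the bar's tip must meet, 32 mm beyond the knob's axis, 15 mm above the bench. Axes as the clamp's.
- bar: Loose copper bar, 130 x 30 x 10 mm, 0.42 kg, lying in the channel below the raised pad, its tip 15 to 45 mm short of the backstop. Its outer end (robot's side) has an upturned lug 30 mm wide, 10 mm thick, rising to 40 mm above the bar's underside. Origin: bottom centre of the inner tip face; x along the bar towards the tip; z up. Sliding it takes 1 to 4 N, more where it rubs on a rail or is struck at speed.
- bar_tip (a point): Bottom centre of the bar's inner tip face (the same point as the bar's origin). Home: it touches the backstop's face, that is it coincides with the backstop's origin along x.
- lug_face (a point): Centre of the lug's outer face, where the bar can be pushed: 130 mm behind the tip, 25 mm above the bar's underside (40 mm above the bench). Axes as the bar's.
- knob_grip (a point): Centre of the round black ribbed ratchet knob, 56 mm diameter, 36 mm tall (73 to 109 mm above the bench; it keeps its height as it turns), upright axis. White lines on its top and on the steel collar below it (62 mm diameter, 63 to 73 mm up) stay in line until it slips. Clockwise from above lowers the pad, 20 mm a turn, against 0.14 N m of drag.
- knob (a joint): Angle (rad) by which the knob has slipped clockwise on its collar. It stays 0 while the screw turns with the knob (0.9 to 3.0 rad of turning until the pad is tight, differing each time); then the resistance rises to 0.36 N m, where the knob slips, the torque dipping at each click, one every 0.52 rad. The screw is self-locking.
- pad: Round steel pressure pad, 26 mm diameter, 10 mm thick, on the screw axis below the bridge; it slides up and down and does not turn. Origin at the centre of its lower face; starts 2 to 9 mm above the bar's upper face (which is 25 mm above the bench).
- bracket: Bystander, to be left alone: copper angle bracket, 50 x 25 mm foot and 76 mm tall. Origin at the centre of its underside.
- capacitor: Bystander, to be left alone: grey cylindrical capacitor can standing up, 44 mm diameter, 60 mm tall. Origin at the centre of its underside.
- hex_driver: Bystander, to be left alone: black T-handled hex driver lying flat, 118 mm long, 90 mm across its handle. Origin at the centre of its underside.
There are look-alikes about, which are no part of the job. Leave any yellow look-alike of the clamp alone.

How it is judged:
By the outcome, as a careful person would: the job done as asked, in the order asked, and still so for the second after the job is handed in, with the robot touching nothing.
It also fails if it takes over 72 s, if anything falls off the work surface, if the arm or the gripper's body presses on something with over 40 N, if the wrist force passes 120 N, or if a joint passes its speed limit or range.

## Working session

There is one attempt and no reset: what is moved stays moved. The work goes in short steps, each a Python script; the robot and the scene stay as the last script left them, time stands still between calls to the robot, and variables do not carry over. Pictures are saved under pics/ and viewed, about 8 in all and at most 12, crops included, and the job is handed in when it is done.

```bash
mkdir -p pics
cat > h.py <<'E'
import numpy as np, cv2
from scipy.spatial.transform import Rotation as R
from cell import r, optics
def cloud(im):
    "world xyz for each pixel (fixed cameras)"
    d=im["depth"].astype(float); v,u=np.indices(d.shape)
    c=np.stack([(u-im["cx"])/im["fx"]*d,(v-im["cy"])/im["fy"]*d,d],-1)
    T=np.linalg.inv(im["camera_from_world"]) if "camera_from_world" in im else tool()@im["mount"]
    p=c@T[:3,:3].T+T[:3,3]; p[d==0]=np.nan
    return p
def tool():
    T=np.eye(4); T[:3,:3]=R.from_quat(r.current_ee_rot()).as_matrix(); T[:3,3]=r.current_tool_pos(); return T
def save(a,n,s=1): cv2.imwrite("pics/"+n,cv2.resize(a[...,::-1],None,fx=s,fy=s,interpolation=cv2.INTER_CUBIC))
E
python3 - <<'E'
from h import *
for n in("top","side"):
    im=optics.get_image(n); save(im["pixels"],n+"0.png",1.4); np.savez(n+"0.npz",**im)
print(r.finger_overhang,r.current_ee_rot(),r.current_t())
E
```

```text
0.022 [ 9.83133217e-01  1.82890251e-01 -5.61488282e-05 -4.80974266e-04] 0.1
```

View pics/top0.png

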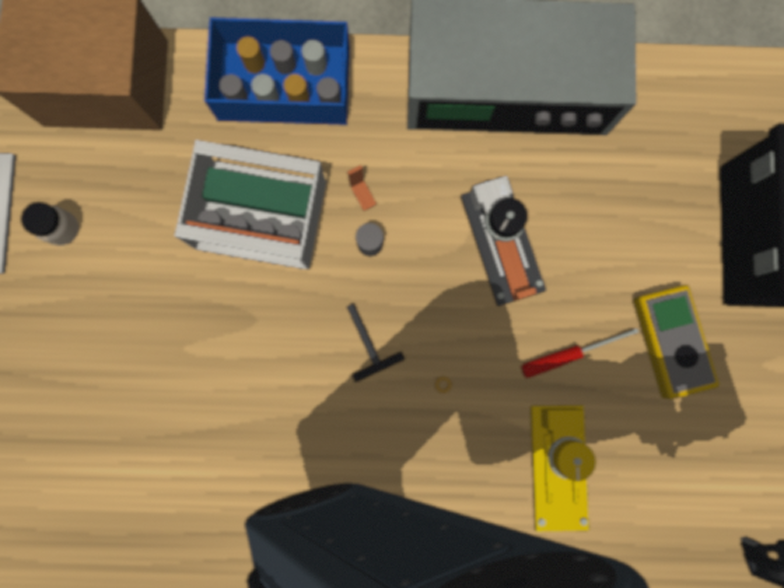

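View pics/side0.png

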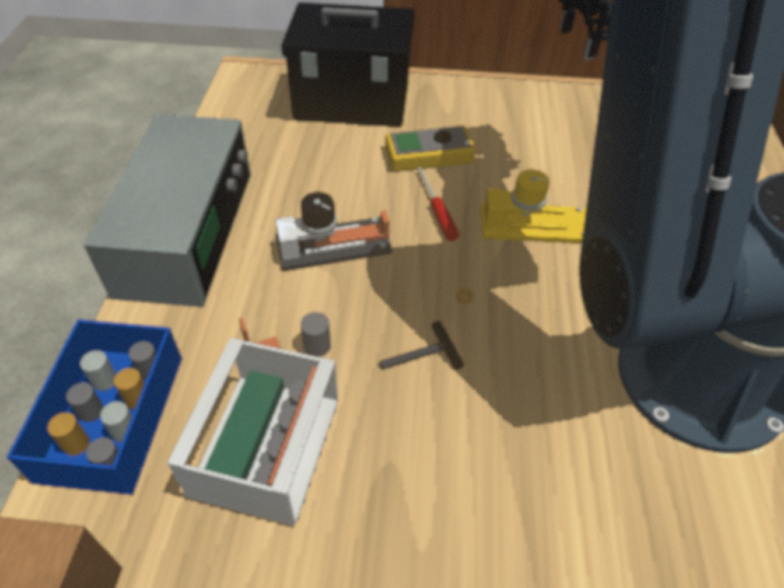

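Candidates in the top view: the steel/aluminium clamp with black knob and copper bar (508,216), and the yellow look-alike (565,465). The steel one fits (black knob, copper bar with lug at 522,293). Next I measure it and make an enlarged crop.

Run:
```python
from h import *
im=dict(np.load("top0.npz")); p=cloud(im); px=im["pixels"].astype(int)
save(px[110:230,310:410].astype(np.uint8),"crop0.png",5)
reg=np.zeros(p.shape[:2],bool); reg[115:225,320:400]=1
z=p[...,2]
k=reg&(z>.100)&(z<.118); P=p[k]; print("knob top",k.sum(),P.mean(0),P.min(0),P.max(0))
c,rad=cv2.minEnclosingCircle(P[:,:2].astype(np.float32)); print(c,rad)
cop=reg&(px[...,0]>1.6*px[...,2])&(px[...,0]-px[...,2]>60)&(z>.018)
bar=cop&(z<.032); lug=cop&(z>.045)
for n,m in(("bar",bar),("lug",lug)):
    Q=p[m]; print(n,m.sum(),Q.mean(0), cv2.minAreaRect(Q[:,:2].astype(np.float32)))
bed=reg&(z>.008)&(z<.07)
Q=p[bed]; b=cv2.minAreaRect(Q[:,:2].astype(np.float32)); print("bed",b,cv2.boxPoints(b))
for zz in np.arange(0,.13,.005): print(round(zz,3),(reg&(abs(z-zz)<.0025)).sum(),end="; ")
for q in(p[int(238/1.4),int(370/1.4)],p[int(195/1.4),int(362/1.4)],p[int(340/1.4),int(362/1.4)]): print(q)
```

```text
knob top 567 [ 0.61439529 -0.20524999  0.10994088] [ 0.58735009 -0.23269863  0.10021474] [ 0.64308708 -0.17815305  0.11543464]
(0.6154270768165588, -0.20557083189487457) 0.028459951281547546
bar 493 [ 0.55277878 -0.22789257  0.02619723] ((0.5494996905326843, -0.22856539487838745), (0.10096775740385056, 0.03919784352183342), 26.948104858398438)
lug 69 [ 0.50583028 -0.24215383  0.0556655 ] ((0.5063403248786926, -0.24309375882148743), (0.009995196014642715, 0.029700620099902153), 18.5953426361084)
bed ((0.5938226580619812, -0.2133474200963974), (0.19509389996528625, 0.0852450504899025), 19.43597984313965) [[ 0.4876517  -0.20561287]
 [ 0.5160173  -0.28600013]
 [ 0.6999936  -0.22108197]
 [ 0.671628   -0.14069471]]
0.0 3881; 0.005 1471; 0.01 74; 0.015 861; 0.02 429; 0.025 487; 0.03 137; 0.035 11; 0.04 12; 0.045 13; 0.05 10; 0.055 61; 0.06 177; 0.065 262; 0.07 29; 0.075 69; 0.08 16; 0.085 9; 0.09 19; 0.095 16; 0.1 20; 0.105 57; 0.11 447; 0.115 52; 0.12 0; 0.125 0; [0.58476502 0.00236023 0.05971208]
[0.66883357 0.02029945 0.00661241]
[0.4292614 0.0122653 0.011684 ]
```

View pics/crop0.png

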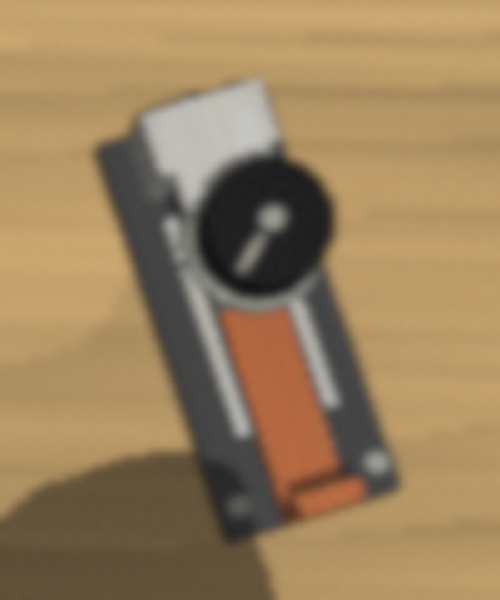

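The crop confirms the black knob with a white line (255,245), the copper bar between light rails and the lug at (330,492). The clamp's yaw is about 19.4° and its origin about (0.615,-0.2057). The tip is about 22 mm short of the backstop. I'll push now.

```bash
cat >> h.py <<'E'
O=np.array([.6152,-.2057]); YAW=np.deg2rad(19.4); EX=np.array([np.cos(YAW),np.sin(YAW)]); EY=np.array([-EX[1],EX[0]])
def quat(yaw): return R.from_matrix(np.array([[np.cos(yaw),np.sin(yaw),0],[np.sin(yaw),-np.cos(yaw),0],[0,0,-1]])).as_quat()
def W(x,y,z): return np.r_[O+x*EX+y*EY,z]
def cx(): return (np.array(r.current_tool_pos())[:2]-O)@EX
def F(): return np.array(r.current_contact_force())
E
python3 - <<'E'
from h import *
r.set_gripper(0.0,40)
r.move_to(W(-.150,0,.15),quat(YAW)); r.move_linear(W(-.150,0,.05)); r.sleep(.2)
F0=F(); print("t",r.current_t(),"F0",F0.round(2))
x=-.150; log=[]; hit=0
while x<-.100:
    x+=.001
    r.move_linear(W(x,0,.05),vel=.012)
    f=-(F()-F0)[:2]@EX; log.append((round(x*1e3,1),round(cx()*1e3,1),round(f,1)))
    if f>7: break
print("t",r.current_t()); print(log)
E
```

```text
t 3.3417 F0 [0.88 0.28 0.03]
t 14.0917
[(-149.0, np.float64(-148.9), np.float64(1.0)), (-148.0, np.float64(-147.9), np.float64(0.7)), (-147.0, np.float64(-147.0), np.float64(1.1)), (-146.0, np.float64(-146.0), np.float64(1.4)), (-145.0, np.float64(-144.9), np.float64(0.7)), (-144.0, np.float64(-143.9), np.float64(0.4)), (-143.0, np.float64(-143.0), np.float64(1.1)), (-142.0, np.float64(-141.9), np.float64(1.0)), (-141.0, np.float64(-140.9), np.float64(1.6)), (-140.0, np.float64(-139.9), np.float64(1.1)), (-139.0, np.float64(-139.0), np.float64(0.7)), (-138.0, np.float64(-138.0), np.float64(1.8)), (-137.0, np.float64(-137.0), np.float64(0.9)), (-136.0, np.float64(-135.9), np.float64(1.4)), (-135.0, np.float64(-134.9), np.float64(1.5)), (-134.0, np.float64(-133.9), np.float64(1.0)), (-133.0, np.float64(-133.0), np.float64(-0.1)), (-132.0, np.float64(-131.9), np.float64(1.8)), (-131.0, np.float64(-131.0), np.float64(0.4)), (-130.0, np.float64(-129.9), np.float64(0.3)), (-129.0, np.float64(-128.9), np.float64(0.9)), (-128.0, np.float64(-127.9), np.float64(2.3)), (-127.0, np.float64(-126.
[... 262 characters left out ...]
.0, np.float64(-120.9), np.float64(1.8)), (-120.0, np.float64(-119.9), np.float64(1.5)), (-119.0, np.float64(-118.9), np.float64(1.6)), (-118.0, np.float64(-117.9), np.float64(0.5)), (-117.0, np.float64(-116.9), np.float64(1.1)), (-116.0, np.float64(-115.9), np.float64(0.2)), (-115.0, np.float64(-114.9), np.float64(1.1)), (-114.0, np.float64(-113.9), np.float64(1.6)), (-113.0, np.float64(-112.9), np.float64(1.4)), (-112.0, np.float64(-111.9), np.float64(0.6)), (-111.0, np.float64(-110.9), np.float64(1.0)), (-110.0, np.float64(-109.9), np.float64(0.9)), (-109.0, np.float64(-108.9), np.float64(1.7)), (-108.0, np.float64(-108.6), np.float64(6.5)), (-107.0, np.float64(-108.5), np.float64(13.1))]
```

The contact force jumped at TCP x = -108.6 mm (predicted home -109), so the bar is home. Next I retract, wind the wrist to the start of its range above the knob, and check.

Run:
```python
from h import *
r.move_linear(W(-.125,0,.05),vel=.08); r.move_linear(W(-.125,0,.19),vel=.25)
im=None
r.set_gripper(1.0)
P=W(0,0,.19)
best=None
for y in np.arange(-np.pi,np.pi,.05):
    q=r.inverse_kinematics(P,quat(y))
    if q is not None: 
        q=np.array(q)
        if best is None or q[5]>best[1][5]: best=(y,q)
        if abs(y)<.03 or abs(y-.5)<.03: print(round(y,2),q.round(3))
print("max q6",best[0],best[1].round(3),"t",r.current_t())
```

```text
0.01 [-0.394  0.593  1.436 -0.     1.113  1.168]
0.51 [-0.394  0.593  1.436 -0.     1.113  0.668]
max q6 -1.6415926535897984 [-0.394  0.593  1.436 -0.     1.113  2.818] t 15.9583
```

Run:
```python
from h import *
q=np.array(r.inverse_kinematics(W(0,0,.19),quat(.5))); q[5]=-2.75
r.set_joints(q); print("t",r.current_t(),r.current_tool_pos())
Tt=tool(); im=optics.get_image("wrist"); p=cloud(im); save(im["pixels"],"w1.png",1)
s=optics.get_image("side"); save(s["pixels"][110:210,170:300],"s1.png",5)
z=p[...,2]; dk=im["pixels"].max(-1)<90
d=np.hypot(p[...,0]-O[0],p[...,1]-O[1])
k=(abs(z-.109)<.006)&(d<.04); Q=p[k][:,:2].astype(np.float32)
print(k.sum(),p[k].mean(0),cv2.minEnclosingCircle(Q),cv2.fitEllipse(cv2.convexHull(Q)))
```

```text
t 18.8417 [ 0.61516656 -0.20575015  0.19002287]
6324 [ 0.61475869 -0.20818935  0.10785822] ((0.6159176826477051, -0.20699818432331085), 0.028075821697711945) ((0.6159520745277405, -0.2070472240447998), (0.05525264889001846, 0.05562666431069374), 113.00970458984375)
```

View pics/w1.png

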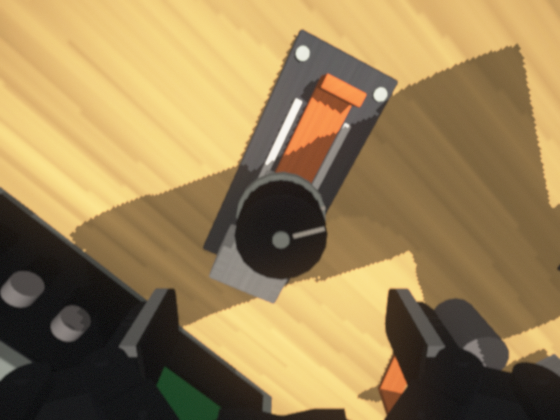

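View pics/s1.png

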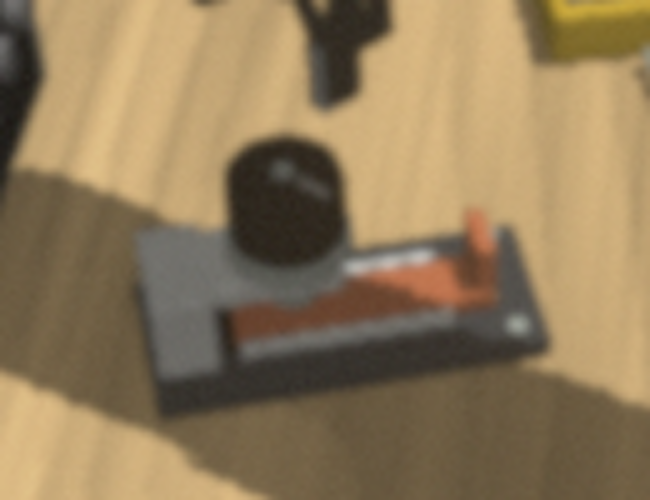

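The wrist view shows the knob at (281,230), the open jaws clear of everything, and the lug at (343,90), inside the bed edge. In the side view the bar runs in under the frame. I use a knob centre of (0.6156,-0.2062), then descend, grip and check the forces.

Run:
```python
from h import *
K=[.6156,-.2062]
r.move_linear(K+[.150],vel=.15); r.sleep(.1)
f0,m0=F(),np.array(r.current_torque())
r.move_linear(K+[.099],vel=.1); r.sleep(.1); print("down",(F()-f0).round(1))
r.set_gripper(0.5,60); r.sleep(.2)
print("op",r.current_opening(),"F",(F()-f0).round(1),"M",(np.array(r.current_torque())-m0).round(3),"M0",m0.round(3),"q",np.round(r.current_q(),3),"t",r.current_t())
np.save("m0.npy",np.r_[f0,m0])
```

```text
down [ 0.2  0.2 -0.6]
op 0.6371352143521806 F [-2.5  2.2  5.5] M [ 0.218  0.383 -0.025] M0 [-0.    -0.017 -0.005] q [-0.395  0.703  1.488  0.     0.95  -2.75 ] t 20.8167
```

```bash
cat >> h.py <<'E'
def turn(dq,step,stop=None,top=2.82):
    B=np.load("m0.npy"); q=np.array(r.current_q()); q0=q[5]; out=[]; n=int(round(dq/step))
    for i in range(1,n+1):
        q[5]=q0+i*step
        if q[5]>top: print("range end"); break
        r.set_joints(q)
        m=np.mean([np.array(r.current_torque()) for _ in range(5)],0)-B[3:]
        out.append((round(q[5],2),round(m[2],3)))
        if stop and abs(m[2])>stop: break
    print(*out); print("F",(F()-B[:3]).round(1),"op",r.current_opening(),"q6",r.current_q()[5],"t",r.current_t())
E
python3 - <<'E'
from h import *
turn(3.6,.08,.25)
E
```

```text
(np.float64(-2.67), np.float64(-0.18)) (np.float64(-2.59), np.float64(-0.094)) (np.float64(-2.51), np.float64(-0.092)) (np.float64(-2.43), np.float64(-0.112)) (np.float64(-2.35), np.float64(-0.134)) (np.float64(-2.27), np.float64(-0.194)) (np.float64(-2.19), np.float64(-0.139)) (np.float64(-2.11), np.float64(-0.138)) (np.float64(-2.03), np.float64(-0.167)) (np.float64(-1.95), np.float64(-0.157)) (np.float64(-1.87), np.float64(-0.134)) (np.float64(-1.79), np.float64(-0.195)) (np.float64(-1.71), np.float64(-0.182)) (np.float64(-1.63), np.float64(-0.131)) (np.float64(-1.55), np.float64(-0.197)) (np.float64(-1.47), np.float64(-0.184)) (np.float64(-1.39), np.float64(-0.091)) (np.float64(-1.31), np.float64(-0.174)) (np.float64(-1.23), np.float64(-0.135)) (np.float64(-1.15), np.float64(-0.169)) (np.float64(-1.07), np.float64(-0.132)) (np.float64(-0.99), np.float64(-0.123)) (np.float64(-0.91), np.float64(-0.146)) (np.float64(-0.83), np.float64(-0.101)) (np.float64(-0.75), np.float64(-0.175)) (np.float64(-0.67), np.float64(-0.168)) (np.float64(-0.59), np.float64(-0.078)) (np.float64(-0.51), np.float64(-0.102)) (np.float64(-0.43), np.float64(-0.138)) (np.float64(-0.35), np.float64(-0.071)) (np.float64(-0.27), np.float64(-0.005)) (np.float64(-0.19), np.float64(0.072)) (np.float64(-0.11), np.float64(0.017)) (np.float64(-0.03), np.float64(0.104)) (np.float64(0.05), np.float64(0.116)) (np.float64(0.13), np.float64(0.135)) (np.float64(0.21), np.float64(0.049)) (np.float64(0.29), np.float64(0.106)) (np.float64(0.37), np.float64(0.045)) (np.float64(0.45), np.float64(0.104)) (np.float64(0.53), np.float64(0.112)) (np.float64(0.61), np.float64(0.099)) (np.float64(0.69), np.float64(0.124)) (np.float64(0.77), np.float64(0.054)) (np.float64(0.85), np.float64(0.085))
F [-1.4  4.8  4.1] op 0.6377862938000085 q6 0.8425162039808586 t 32.0667
```

The sign of Mz changed partway through, which I don't understand yet, so I'll look before going on.

Run:
```python
from h import *
B=np.load("m0.npy")
print("F",F()-B[:3],"M",np.array(r.current_torque())-B[3:],"eff",np.round(r.current_effort(),3),r.current_ee_rot(),r.current_tool_pos(),np.round(r.current_q(),4))
a=optics.get_image("wrist")["pixels"]; b=optics.get_image("side")["pixels"][110:210,170:300]
b=cv2.resize(b,(546,420),interpolation=cv2.INTER_CUBIC)
save(np.hstack([a,b]),"g1.png",.72)
```

```text
F [-1.36976972  4.84288095  4.14871023] M [0.91566096 0.34039574 0.08453831] eff [ -2.686 -63.355 -25.825  -0.84   -0.985   0.346] [ 9.86144613e-01  1.65887567e-01  3.34494833e-04 -7.88147107e-05] [ 0.61580885 -0.2059589   0.09983388] [-3.9460e-01  7.0300e-01  1.4884e+00  6.0000e-04  9.4970e-01  8.4250e-01]
```

View pics/g1.png

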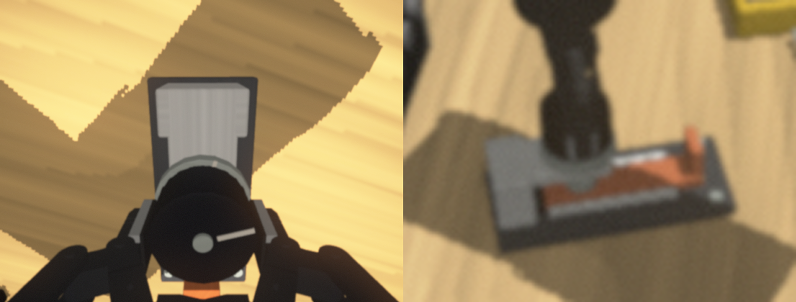

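The wrist image explains it. The knob line lies at about 12° in the image, unchanged in the hand since w1. The collar mark at (215,162) is at about 80°, so the knob has already slipped about 1.2 rad (just over 2 clicks). Mz agrees: it had a bias of about -0.25 N m, and a +0.22 N m step at q6 ≈ -0.3 gives about 1.15 rad. I stop turning and release.

Run:
```python
from h import *
r.set_gripper(1.0); r.sleep(.2)
p=r.current_tool_pos(); r.move_linear([p[0],p[1],.19],vel=.12)
Tt=tool(); im=optics.get_image("wrist"); np.savez("w2.npz",T=Tt,**im)
r.move_linear([p[0]-.15,p[1]-.1,.25],vel=.2)
t=optics.get_image("top"); np.savez("top2.npz",**t); s=optics.get_image("side")
f=lambda a:cv2.resize(a,(400,500),interpolation=cv2.INTER_CUBIC)
a=im["pixels"][100:300,180:400]
save(np.hstack([cv2.resize(a,(400,364),interpolation=cv2.INTER_CUBIC),cv2.resize(s["pixels"][120:205,180:290],(400,364),interpolation=cv2.INTER_CUBIC)]),"f1.png")
save(t["pixels"],"top2.png")
# lug location
P=cloud(t); px=t["pixels"].astype(int); z=P[...,2]; reg=np.zeros(z.shape,bool); reg[115:225,320:400]=1
l=reg&(px[...,0]>1.6*px[...,2])&(px[...,0]-px[...,2]>45)&(z>.045)&(z<.07); Q=P[l][:,:2]
print("lug n",l.sum(), cv2.minAreaRect(Q.astype(np.float32)), "clamp x", [(np.array(cv2.minAreaRect(Q.astype(np.float32))[0])-O)@EX] if l.sum()>5 else None)
o=dict(np.load("top0.npz")); m=np.abs(o["depth"]-t["depth"])[100:280,240:300]; print("bystander depth change px",(m>.01).sum())
print("t",r.current_t())
```

```text
lug n 69 ((0.5556079149246216, -0.22694742679595947), (0.07023246586322784, 0.029776673763990402), 16.169666290283203) clamp x [np.float64(-0.0632661742116)]
bystander depth change px 86
t 34.9333
```

View pics/f1.png

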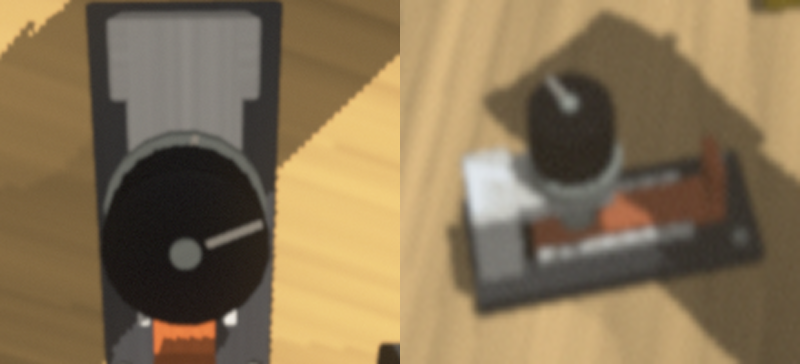

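View pics/top2.png

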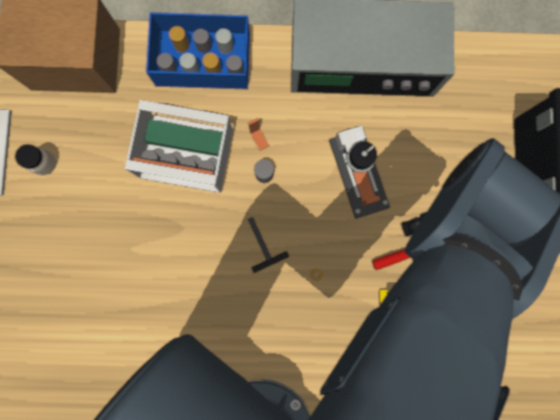

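Left (wrist): knob line from (185,254) to (262,224), collar mark at (195,138). Right (side): bar under the frame with the pad down on it. Top view: bracket, capacitor and driver look untouched. Now I put numbers on the slip and on the lug, whose mask was contaminated near the knob.

Run:
```python
from h import *
w=dict(np.load("w2.npz")); T=w["T"]@w["mount"]
def hit(u,v,z):
    u=180+u/1.818; v=100+v/1.82
    d=T[:3,:3]@np.array([(u-w["cx"])/w["fx"],(v-w["cy"])/w["fy"],1]); return (T[:3,3]+d*(z-T[2,3])/d[2])[:2]
K=np.array([.6156,-.2062]); c=hit(185,254,.109); k=hit(262,224,.109)-c; m=hit(195,138,.073)-K
print("c",c,"mark r",np.hypot(*m)); a=np.arctan2(*k[::-1]); b=np.arctan2(*m[::-1]); print("slip cw",(b-a)%(2*np.pi))
for n in("top0.npz","top2.npz"):
    t=dict(np.load(n)); P=cloud(t); px=t["pixels"].astype(int); z=P[...,2]; X=(P[...,:2]-O)@EX; Y=(P[...,:2]-O)@EY
    l=(z>.048)&(z<.062)&(X<-.06)&(X>-.14)&(abs(Y)<.025); Q=P[l][:,:2].astype(np.float32); print(n,"lug",l.sum(),np.percentile(X[l],[2,50,98]),(np.array(cv2.minAreaRect(Q)[0])-O)@EX)
    for nm,(x,y,zz) in dict(cap=(.585,.002,.05),brk=(.66,.02,.03)).items():
        s=(np.hypot(P[...,0]-x,P[...,1]-y)<.035)&(z>zz); print(nm,s.sum(),np.median(P[s],0).round(4))
    s=(np.abs(P[...,0]-.42)<.07)&(np.abs(P[...,1]-.01)<.06)&(px.sum(-1)<130); print("drv",s.sum(),np.median(P[s],0).round(4))
```

```text
c [ 0.61572792 -0.2071079 ] mark r 0.030160773059766253
slip cw 1.0209825340295415
top0.npz lug 68 [-0.11998404 -0.11507841 -0.11019095] -0.11510256233622827
cap 319 [0.5868 0.0046 0.0609]
brk 97 [0.6871 0.0297 0.0634]
drv 217 [ 0.3874 -0.014   0.0148]
top2.npz lug 65 [-0.09750143 -0.09296772 -0.08813221] -0.09274729222619653
cap 317 [0.5871 0.0046 0.061 ]
brk 97 [0.6873 0.0299 0.0626]
drv 194 [ 0.387  -0.014   0.0148]
```

The lug centre is at -92.9 mm, so the tip is at +32.1 mm (home is 32). Slip is about 1.02 rad, and the bystanders haven't moved.

```bash
python3 -c "
from h import *
print(r.current_t(),F()); r.hand_in()"
```

```text
34.9333 [-0.9054804  -0.16802321  0.22201676]
the job is handed in; nothing more can be done
```

I pushed the copper bar home, tightened the clamp until the knob slipped about two clicks, let go and handed the job in at 34.9 s.

- **Bar:** I pushed the lug at about 12 mm/s in 1 mm steps and stopped when the backstop took the load, at a peak of about 13 N. The top camera now puts the tip at +32.1 mm, and home is 32 mm.
- **Knob:** I turned it about 3.6 rad clockwise in one grasp, with no slip in the jaws. Tightness came later than my torque threshold could show, because the moment reading had a bias of about -0.25 N m. I caught this from the picture and stopped there.
- **Slip:** the three estimates differ a little. The final wrist picture gives 1.02 rad, the torque step about 1.15 rad, and an earlier eye estimate about 1.2 rad. All are within the allowed one to three clicks (0.52 to 1.57 rad).
- **Pad:** I did not measure it directly. That it holds the bar rests on the torque step and the slip, plus the side view showing it down on the bar.
- **Bystanders:** capacitor, bracket and hex driver moved less than 1 mm by camera. A cruder pixel-by-pixel depth comparison showed 86 changed pixels around them, which I put down to edge noise. The robot ended clear of everything.

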